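Slide the plate along the fence to the scribed line

TASK

Square the loose aluminium plate up on the blue marking-out jig: first, before sliding it along, push it sideways against the dark fence and press it home with about 15 N for a moment so that its whole long edge lies flush (never harder than 20 N). Then push it along the fence until its leading edge sits on the white scribed line; nothing stops it there, so do not run past the line. Leave it flush and on the line, let go, and leave the magnet, wrench and pliers where they are.

Things in the scene. Friction and masses are not known exactly. Their poses are not given: they have to be found in the camera images.
- jig: Fixed marking-out jig, a blue steel base 400 mm long (its y) by 260 mm wide (its x, from -120 to +140 mm) by 12 mm thick, bolted to the bench. Origin on the bench. Its x axis points to the fence's side, its y axis is the direction in which the plate must slide, z up. It does not move.
- fence: Dark steel fence bolted on the base, parallel to the jig's y: a bar 400 mm long, 24 mm wide, standing 22 mm above the base. Origin at the foot of its working face, half-way along it, on the base's top (12 mm above the bench). x points into the fence (the face looks to -x), y along it in the sliding direction. Its face is set by hand 75 to 95 mm from the jig's origin; it is rigid and does not move.
- line_mark (a point): The white scribed line, 1.6 mm wide, across the base's top, square to the fence. This point lies on the line's centre, on the jig's middle (75 to 95 mm from the fence's face), at the height of the base's top. Its axes are the jig's: y points across the line, in the sliding direction. The line's place along the jig varies.
- plate: Loose bright aluminium plate, 90 mm (its x) by 110 mm (its y) by 16 mm thick, 0.35 to 0.55 kg, lying flat on the base, skewed up to 0.2 rad, clear of the fence and short of the line. Too wide to grasp: push its edges. Origin at the centre of its underside. Its +x edge (110 mm long) goes to the fence; its +y edge (90 mm) is the leading edge that must meet the line's centre.
- plate_center (a point): Centre of the plate, half-way up its 16 mm; axes as the plate's. Friction under the plate (oiled, slippery) resists with roughly 0.7 to 1.7 N, and 1 to 3 N more if the fingers also bear down on it; the rest of a sideways push reaches the fence.
- plate_lead_fence (a point): Plate corner at its +x, +y (leading edge, fence side), half-way up.
- plate_lead_open (a point): Plate corner at its -x, +y (leading edge, side away from the fence), half-way up.
- plate_tail_fence (a point): Plate corner at its +x, -y (trailing edge, fence side), half-way up.
- magnet_mid (a point): Small red round magnet with a knob, 32 mm across and 28 mm tall, standing on the blue base beyond the line; half-way up. Leave alone; it can be pushed easily.
- wrench_mid (a point): Steel wrench 170 mm long lying on the bench beyond the fence; its middle. Leave alone.
- pliers_mid (a point): Blue-handled pliers about 165 mm long lying on the bench past the jig's +y end; near their pivot. Leave alone.
Mind the look-alikes: they are no part of the job. Of the things like the plate, leave any that is brown, orange or purple; of the rest the larger one is meant.

How it is judged:
On the way, in this order (a step that is already met when the one before it is completed fails the run):
1. the plate is pressed flush against the fence so that the fence carries more than 9 N, still at least 20 mm short of the line (x of each of plate_lead_fence, plate_tail_fence in the frame of fence above -0.002 m and contact force between plate and fence above 9 N and y of each of plate_lead_fence, plate_lead_open in the frame of line_mark below -0.02 m), for 0.3 s.
2. the leading edge is on the line with the plate flush to the fence (x of each of plate_lead_fence, plate_tail_fence in the frame of fence above -0.002 m and y of plate_lead_fence in the frame of line_mark between -0.0025 and 0.0025 m and y of plate_lead_open in the frame of line_mark between -0.0025 and 0.0025 m), for 0.2 s.
At the end, for the whole second after the job is handed in: The plate lies flat and still on the base, both corners of its long edge within 2 mm of the fence's face, both corners of its leading edge within 2.5 mm of the scribed line's centre, and the robot is clear of it (all of step 2 and angle between plate's own z axis and vertical below 0.05 rad and linear speed of plate below 0.005 m/s and height (world z) of plate below 0.015 m); the robot touches nothing.
It fails at once if the plate runs more than 6 mm past the line (y of any of plate_lead_fence, plate_lead_open in the frame of line_mark above 0.006 m).
It fails at once if the plate is pressed against the fence with more than 20 N (contact force between plate and fence above 20 N).
It fails at once if the fingers press the plate with more than 25 N (contact force between the fingers and plate above 25 N).
It fails at once if the magnet, wrench or pliers is moved more than 10 mm (distance of any of magnet_mid, wrench_mid, pliers_mid from where it was at the start of the episode above 0.01 m).
It also fails if it takes over 64 s, if anything falls off the work surface, if the arm or the gripper's body presses on something with over 40 N, if the wrist force passes 120 N, or if a joint passes its speed limit or range.

ROBOT

A 6-joint arm with a two-finger parallel gripper is mounted at the origin on the work surface. World frame = base frame: x ahead of the robot, y to its left, z up, the work surface at z = 0. Lengths are in m, angles in rad, forces in N, time in s.
With the tool pointing down it reaches from about 0.375 to 0.975 m from the base axis. Payload 3.8 kg.
Tool frame: the origin (TCP) lies at the very end of the fingers, on their centre line; the grasp point (between the pads) lies 19 mm behind it; z points along the fingers, x is the direction in which the jaws open and shut, and the axes are right-handed (so a half turn about z gives the same grasp; the last joint's range is limited). The gripper opens to 85 mm and grips with 20 to 120 N. Pads are 22 mm wide; open, the fingers measure 114 mm over their backs; the gripper's body (76 mm by 85 mm) begins 54 mm behind the grasp point. The pads swing forward as they close: fully open they stand 13 mm farther back than shut.
Start: joints at [1.298, 0.264, 1.604, -0, 1.274, -0.037], TCP at [0.158, 0.656, 0.231] pointing down, gripper open.
Joint ranges: [-2.63, 2.63], [-0.94, 2.18], [0.31, 2.57], [-1.31, 4.45], [0, 2.66], [-2.55, 2.55]. Speed limits (rad/s): [2.57, 2.57, 3.14, 3.14, 3.14, 3.14].

INTERFACE

Orientations are given as a rotation vector (axis times angle).
In Python, from plant import robot gives the robot as it stands.
- The arm moves only by the tool send_rows, never from a script. Its argument "motion" is text: rows parted by semicolons, each of 6 numbers parted by spaces: the shift along the tool's x, y, z in mm, then the turn, a rotation vector about the tool's x, y, z in rad. In form: dx dy dz rx ry rz; .... A call has 1 to 20 rows; each row is the pose to reach, as a shift and turn from the pose commanded when the call began, along the tool's axes at that moment; what a row does not reach only later rows make up. A row lasts 1/8 s, in which the tool goes at most 62.5 mm and 10.7 degrees, less where a joint would pass 70% of its speed; a pose out of reach is approached as far as the arm can. A call with a gripper value outside its range is refused whole. "hand" is the opening in per cent of the stroke, from 0 (shut) to 100 (fully open), set as the call begins (left out, the last holds). The fingers move at their own pace and stop on an object; "force" is the grip in N (left out, the last holds). Time passes only in rows, so rows that repeat a pose let the fingers close. It gives the time, the measured TCP pose, the force and the opening at its end, in the units of the state.
- robot.get_state(): the state, without advancing time (a new reading comes with each control period).
- robot.snapshot(name): name is "scene" or "top"; returns the picture (420x560x3 uint8, blue, green, red); there is no depth.
- robot.camera_params(name): a dict with "fx", "fy", "cx", "cy" (pixels), "camera_from_world" (4x4, takes a point from world to camera coordinates). Camera axes: x right, y down, z forward; pixel columns grow to the right and rows downward; lengths in m; the calibration is good to about 2 mm. A picture is of the moment at which its call begins. camera_params takes no time and is no camera call.
- robot.job_done(): hands the job in, once; it reports no verdict.
Trained networks look in the newest picture that a camera, given by its name, has taken for a name from the list of things; names that differ only in an ending like _2 or _b are one class to them, and where a whole thing is asked for, a point or a joint stands for the part that bears it (a point fixed in the world has none). Each returns a list of dicts, best first, with "score" (0 to 1); they miss things now and then, are a little off and sometimes report something else, mostly with a low value. They report only what shows in the picture. A call takes as long as a camera call. They do not tell look-alikes from the thing itself.
- robot.cut_out(thing, camera): "pixels" (420x560 bool, what is visible of it) and "bbox" ([left, top, width, height] as shares, 0 to 1, of the picture: columns of its width, rows of its height, round what is visible of it).
- robot.tip_of(thing, camera): "at" ([column, row] as shares, 0 to 1, of the picture: columns of its width, rows of its height: a listed point, or the origin of a listed thing).
The state is a dict: "t": time; "joints": joint angles; "qvel": joint speeds; "tau": joint torques, N m; "tcp_pos": TCP position; "tcp_rot": TCP orientation; "wrist_force": force on the tool from outside, world axes, zero at the start; "moment": the same for the moment, N m; "gripper_width": opening from 0.0 (shut) to 1.0 (fully open).
Only numpy, scipy, OpenCV 4.12 (cv2) and the standard library are available. Lean on these libraries where they do the work, as an engineer would, in place of code of your own. Each camera call takes 0.05 s, during which the arm holds its last target.

## Working session

There is one attempt and no reset: what is moved stays moved. The work goes in short steps, Python scripts to look and compute and a tool call to move; the robot and the scene stay as the last step left them, time stands still between calls to the robot, and variables do not carry over. Pictures are saved under pics/ and viewed, and the job is handed in when it is done.

Besides the shell and the picture viewer there is one more tool, called after "Emit:" by a JSON object that holds its "method" and its "body". send_rows: Moves the arm, as the interface text tells. Its arguments: {"type":"object","properties":{"motion":{"type":"string"},"hand":{"type":"number"},"force":{"type":"number"}},"required":["motion"]}

```bash
ls; mkdir -p pics
python3 - <<'E'
from plant import robot
import cv2
print(robot.get_state())
for n in ("scene","top"):
    im=robot.snapshot(n); cv2.imwrite(f"pics/{n}0.png",im)
    p=robot.camera_params(n); print(n,p)
E
```

```text
pics
{'t': 0.0, 'joints': array([ 1.29810630e+00,  2.64747466e-01,  1.60538837e+00, -1.59859319e-05,
        1.27372900e+00, -3.68792842e-02]), 'qvel': array([-0.00021082, -0.00060236,  0.00059569,  0.00073052, -0.0009058 ,
        0.00254153]), 'tau': array([ 2.50478050e-03, -5.15106010e+01, -3.67316329e+01,  1.20704576e-04,
        1.28172143e-02,  1.02510444e-05]), 'tcp_pos': array([0.15749283, 0.65559983, 0.22995812]), 'tcp_rot': array([ 2.46626441,  1.94387302, -0.00286728]), 'wrist_force': array([-0.29924028, -0.49970159,  0.98022852]), 'moment': array([ 0.03654171, -0.01011446, -0.00165878]), 'gripper_width': 0.9986356588710694}
scene {'fx': 473.63087291937796, 'fy': 473.63087291937796, 'cx': 276.0271215066023, 'cy': 208.9728298712182, 'camera_from_world': array([[-0.11470199,  0.99339697, -0.00243199,  0.13543198],
       [ 0.55718634,  0.062308  , -0.82804655, -0.26228961],
       [-0.8224274 , -0.09633366, -0.56065408,  1.59295313],
       [ 0.        ,  0.        ,  0.        ,  1.        ]])}
top {'fx': 401.2656377912983, 'fy': 401.2656377912983, 'cx': 274.81940852621904, 'cy': 214.80672734513496, 'camera_from_world': array([[-0.01954185, -0.99980552,  0.00265171, -0.06242006],
       [-0.99788127,  0.01933948, -0.06212043,  0.51491379],
       [ 0.06205706, -0.00386004, -0.99806514,  1.19815815],
       [ 0.        ,  0.        ,  0.        ,  1.        ]])}
```

View pics/scene0.png

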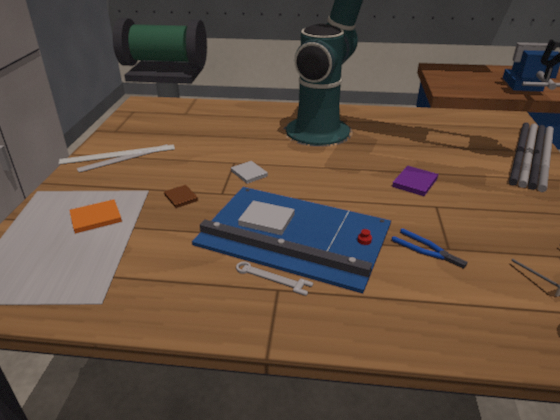

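View pics/top0.png

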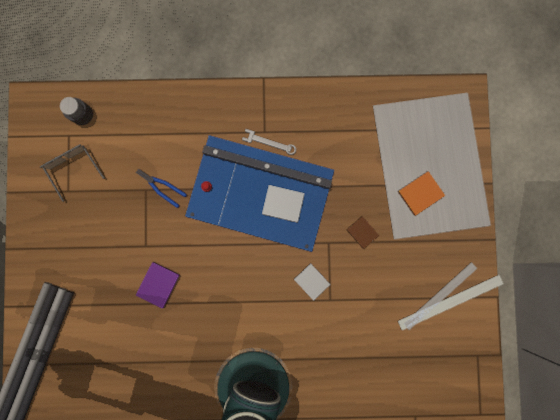

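The scene picture shows the blue jig, with the light plate on it at about (267,217), the dark fence on the near side, the white line at (338,230) and the magnet at (365,237). The top picture shows the plate at (283,204), line at (228,193), magnet at (207,186), wrench at (270,141) and pliers at (162,187).

Plate candidates in top: light (283,204) on the jig, light and smaller (312,282) on the bench, orange (421,193), purple (158,285), brown (363,232). The first fits: it isn't a forbidden colour, it is the larger light one, and it lies on the jig.

```bash
cat > h.py <<'E'
import numpy as np, cv2
from plant import robot
def ray(cam,uv,z):
    p=robot.camera_params(cam); T=p["camera_from_world"]; R=T[:3,:3]; c=-R.T@T[:3,3]
    d=R.T@np.array([(uv[0]-p["cx"])/p["fx"],(uv[1]-p["cy"])/p["fy"],1])
    return c+d*(z-c[2])/d[2]
def proj(cam,X):
    p=robot.camera_params(cam); q=p["camera_from_world"]@np.append(X,1)
    return np.array([p["fx"]*q[0]/q[2]+p["cx"],p["fy"]*q[1]/q[2]+p["cy"]])
E
python3 - <<'E'
from h import *
Z=dict(plate=.012,plate_center=.02,plate_lead_fence=.02,plate_lead_open=.02,plate_tail_fence=.02,jig=0,fence=.012,line_mark=.012,magnet_mid=.026)
for cam in("top","scene"):
    im=robot.snapshot(cam)
    for k,z in Z.items():
        for r in robot.tip_of(k,cam)[:2]:
            uv=np.array(r["at"])*[560,420]; print(cam,k,round(r["score"],2),uv.round(1),ray(cam,uv,z).round(4))
    for k in("plate","fence","jig"):
        for i,r in enumerate(robot.cut_out(k,cam)[:3]):
            m=r["pixels"].astype(np.uint8)
            rr=cv2.minAreaRect(cv2.findNonZero(m)); print(cam,k,round(r["score"],2),m.sum(),rr)
im=cv2.imread("pics/top0.png")[120:270,170:350]
cv2.imwrite("pics/crop0.png",cv2.resize(im,None,fx=4,fy=4,interpolation=cv2.INTER_CUBIC))
print(robot.get_state()["t"])
E
```

```text
top plate 0.98 [281.4 205.5] [ 0.5418 -0.093   0.012 ]
top plate 0.97 [418. 193.] [ 0.572  -0.5102  0.012 ]
top plate_center 0.87 [313.5 280.4] [ 0.3149 -0.184   0.02  ]
top plate_center 0.81 [419.7 193.7] [ 0.5689 -0.5125  0.02  ]
top plate_lead_fence 0.92 [268.8 184.7] [ 0.6051 -0.056   0.02  ]
top plate_lead_fence 0.81 [361.7 215. ] [ 0.5077 -0.3346  0.02  ]
top plate_lead_open 0.89 [428.4 172.6] [ 0.6328 -0.5416  0.02  ]
top plate_lead_open 0.83 [344.7 227.6] [ 0.4707 -0.282   0.02  ]
top plate_tail_fence 0.93 [155.6 257.9] [0.3911 0.2869 0.02  ]
top plate_tail_fence 0.82 [415. 214.] [ 0.5076 -0.4957  0.02  ]
top jig 0.74 [257.5 197.6] [ 0.5686 -0.0203  0.    ]
top fence 0.76 [270.9 173.5] [ 0.6405 -0.0629  0.012 ]
top fence 0.6 [260.  198.3] [ 0.5651 -0.0284  0.012 ]
top magnet_mid 0.53 [204.6 188.1] [0.5976 0.1375 0.026 ]
top plate 0.95 1072 ((420.8076477050781, 192.96151733398438), (30.23116111755371, 36.88756561279297), 56.30992889404297)
top plate 0.82 1130 ((282.39410400390625, 203.4764862060547), (37.203575134277344, 31.346452713012695), 12.52880859375)
top plate 0.64 660 
[... 1316 characters left out ...]
 216.23985290527344), (53.06352233886719, 28.577098846435547), 11.633633613586426)
scene plate 0.93 1106 ((95.42879486083984, 214.88973999023438), (24.018625259399414, 48.47998809814453), 75.57923126220703)
scene plate 0.75 449 ((248.90000915527344, 171.1999969482422), (19.289892196655273, 31.30654525756836), 71.56504821777344)
scene fence 0.88 2579 ((285.6891784667969, 246.78536987304688), (177.33355712890625, 15.893773078918457), 14.826478958129883)
scene fence 0.17 1257 ((265.90869140625, 216.41754150390625), (51.8978157043457, 28.08587646484375), 12.33908748626709)
scene jig 0.8 8118 ((291.6551208496094, 232.78553771972656), (186.83172607421875, 77.59722900390625), 15.01835823059082)
1.4
```

View pics/crop0.png

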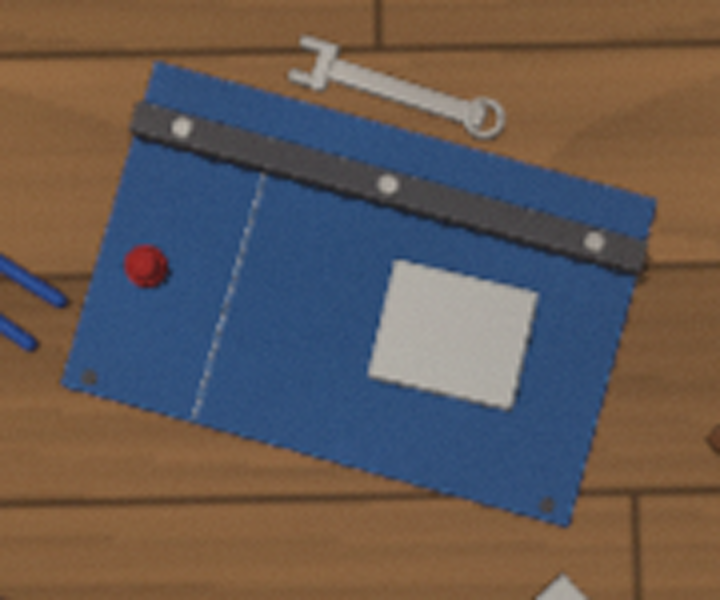

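```bash
cat >> h.py <<'E'
def avg(cam,n=4):
    return np.mean([robot.snapshot(cam).astype(float) for _ in range(n)],0)
def fit(im,cam,A,B,mode,half=4,margin=.1,n=60):
    """A,B pixel endpoints. edge: signed gradient peak ; line: bright centroid. returns refined pixel endpoints, rms"""
    g=im.mean(2) if im.ndim==3 else im
    A=np.array(A,float);B=np.array(B,float)
    for it in range(3):
        d=(B-A)/np.linalg.norm(B-A); nrm=np.array([-d[1],d[0]])
        s=np.linspace(margin,1-margin,n); o=np.arange(-half,half+.01,.1)
        P=A+(B-A)*s[:,None]; XY=P[:,None]+nrm*o[None,:,None]
        v=cv2.remap(g.astype(np.float32),XY[...,0].astype(np.float32),XY[...,1].astype(np.float32),cv2.INTER_LINEAR)
        if mode=="edge":
            w=np.abs(np.gradient(cv2.GaussianBlur(v,(9,1),0),axis=1))
            pk=w.mean(0)
            w=np.where(w>.4*w.max(1,keepdims=True),w,0); 
            # restrict around each row's peak
            k=w.argmax(1); w=np.where(np.abs(np.arange(len(o))[None]-k[:,None])<=12,w,0)
        else:
            w=v-np.minimum(np.median(v,1,keepdims=True)+0,1e9); w=np.clip(w,0,None)
            k=w.argmax(1); w=np.where(np.abs(np.arange(len(o))[None]-k[:,None])<=15,w,0)
        off=(w*o).sum(1)/w.sum(1)
        L=np.linalg.norm(B-A); keep=np.ones(n,bool)
        for _ in range(4):
            c=np.polyfit(s[keep],off[keep],1); r=off-np.polyval(c,s); keep=np.abs(r)<max(.15,2*r[keep].std())
        A,B=A+nrm*c[1],B+nrm*(c[0]+c[1])
        half=max(2.5,half-1)
    return A,B,r[keep].std(),keep.sum()
E
python3 - <<'E'
from h import *
T=avg("top");S=avg("scene"); np.savez("im0.npz",T=T,S=S)
cr=lambda p:(p[0]/4+170-.375,p[1]/4+120-.375)
c=dict(lf=(397,260),tf=(538,293),to=(512,409),lo=(370,377))
q={k:cr(v) for k,v in c.items()}
W={k:ray("top",v,.028) for k,v in q.items()}
for k in W: print(k,W[k].round(4),proj("scene",W[k]).round(1),robot.camera_params and "")
l0,l1=ray("top",cr((264,175)),.012),ray("top",cr((194,417)),.012)
f0,f1=ray("top",cr((135,133)),.012),ray("top",cr((640,272)),.012)
ft0,ft1=ray("top",cr((135,133)),.034),ray("top",cr((640,265)),.034)
np.set_printoptions(precision=4,suppress=True)
def rep(nm,cam,im,a,b,z,mode,**k):
    A,B,r,n=fit(im,cam,proj(cam,a),proj(cam,b),mode,**k)
    a,b=ray(cam,A,z),ray(cam,B,z); d=b-a
    print(nm,cam,A.round(1),B.round(1),"rms%.2f n%d"%(r,n),a[:2],b[:2],"ang %.4f"%np.arctan2(d[0],d[1]))
for cam,im in(("top",T),("scene",S)):
    rep("line",cam,im,l0,l1,.012,"line",margin=.15)
    rep("lead",cam,im,W["lf"],W["lo"],.028,"edge")
    rep("tail",cam,im,W["tf"],W["to"],.028,"edge")
    rep("fside",cam,im,W["lf"],W["tf"],.028,"edge")
    rep("open",cam,im,W["lo"],W["to"],.028,"edge")
    rep("fencefoot",cam,im,f0,f1,.012,"edge",half=3)
    rep("fencetop",cam,im,ft0,ft1,.034,"edge",half=3)
im=S[160:290,190:400]
cv2.imwrite("pics/crop1.png",cv2.resize(im.astype(np.uint8),None,fx=3.8,fy=3.8,interpolation=cv2.INTER_CUBIC))
for p in("top","scene"):
    M=robot.camera_params(p)["camera_from_world"]; print(-M[:3,:3].T@M[:3,3])
E
```

```text
lf [ 0.6042 -0.0563  0.028 ] [280.5 229.8] 
tf [ 0.5772 -0.1618  0.028 ] [237.2 220. ] 
to [ 0.4903 -0.1402  0.028 ] [252.  200.6] 
lo [ 0.5164 -0.0344  0.028 ] [293.2 209. ] 
line top [235.5 163.3] [218.  223.8] rms0.15 n57 [0.674  0.0449] [0.4898 0.1003] ang -1.2786
lead top [268.2 184.5] [261.3 213.7] rms0.11 n60 [ 0.6047 -0.0543] [ 0.517  -0.0319] ang -1.3202
tail top [303.8 192.8] [297.1 221.8] rms0.07 n54 [ 0.5775 -0.1607] [ 0.4907 -0.1387] ang -1.3223
fside top [268.9 184.5] [304.2 192.7] rms0.10 n59 [ 0.6047 -0.0564] [ 0.5776 -0.1619] ang -2.8908
open top [262.2 213.4] [297.6 221.9] rms0.09 n56 [ 0.5177 -0.0347] [ 0.4904 -0.1402] ang -2.8883
fencefoot top [203.  154.4] [329.1 189.4] rms0.20 n48 [0.7036 0.144 ] [ 0.5883 -0.2396] ang -2.8496
fencetop top [203.  154.4] [328.8 189.2] rms0.21 n49 [0.6989 0.1401] [ 0.586  -0.2353] ang -2.8497
line scene [322.8 257.7] [347.9 211.6] rms0.05 n57 [0.6733 0.0437] [0.4893 0.0995] ang -1.2764
lead scene [281.  230.1] [293.9 209.4] rms0.08 n59 [ 0.6053 -0.0549] [ 0.5181 -0.0326] ang -1.3199
tail scene [237.1 219.9] [252.1 200.7] rms0.07 n60 [ 0.5769 -0.1621] [ 0.4906 -0.14  ] ang -1.3195
fside scene [280.5 229.4] [237.3 219.7] rms0.11 n58 [ 0.6028 -0.0562] [ 0.5758 -0.1619] ang -2.8914
open scene [293.3 208.4] [252.2 199.7] rms0.10 n57 [ 0.5139 -0.0343] [ 0.4864 -0.1404] ang -2.8886
fencefoot scene [370.3 269.9] [203.7 225.6] rms0.12 n59 [0.7022 0.144 ] [ 0.5868 -0.2418] ang -2.8510
fencetop scene [369.  261.8] [203.9 218.7] rms0.63 n51 [0.7024 0.1391] [ 0.5889 -0.2389] ang -2.8499
[ 0.4382 -0.0677  1.228 ]
[1.4718 0.0353 0.6762]
```

View pics/crop1.png

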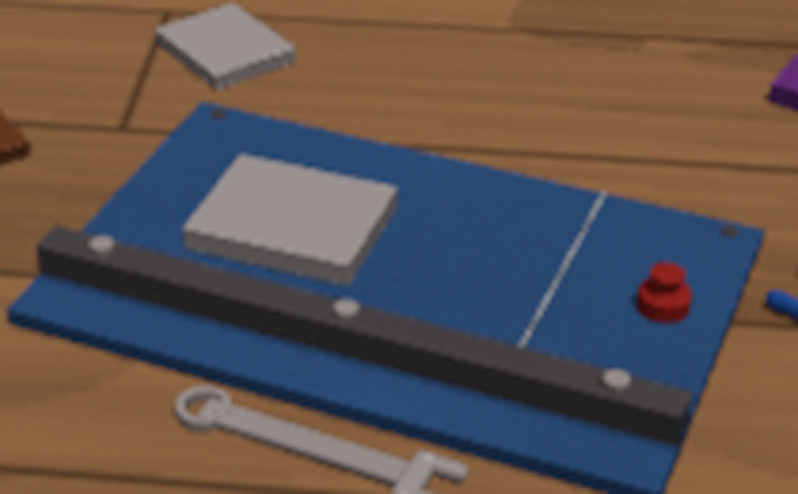

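The crop confirms it: the light plate on the jig measures 90 × 109 mm. The other light one on the bench is smaller. The two cameras agree to about 1 mm on the line, plate and fence. The jig yaw is 0.292 rad and the leading edge is about 118 mm short of the line. The plate is skewed 0.041 rad and about 33–37 mm from the fence.

```bash
cat >> h.py <<'E'
from scipy.spatial.transform import Rotation as Rn
th=.292
XJ=np.array([np.cos(th),-np.sin(th)]);YJ=np.array([np.sin(th),np.cos(th)])
def toj(p): return np.array([XJ@p[:2],YJ@p[:2]])
def tow(x,y): return XJ*x+YJ*y
def delta(x,y,z,txdir):
    """tool-frame shift(mm)+rotvec to reach jig(x,y), z, tool x along world dir txdir, pointing down"""
    s=robot.get_state(); R=Rn.from_rotvec(s["tcp_rot"])
    tx=np.append(txdir,0);tz=np.array([0,0,-1.]);ty=np.cross(tz,tx)
    G=Rn.from_matrix(np.c_[tx,ty,tz])
    d=R.inv().apply(np.append(tow(x,y),z)-s["tcp_pos"])*1000
    return d.round(2),(R.inv()*G).as_rotvec().round(4)
def st():
    s=robot.get_state(); R=Rn.from_rotvec(s["tcp_rot"]).as_matrix()
    f=s["wrist_force"]
    print("t %.2f jig"%s["t"],(toj(s["tcp_pos"])*1000).round(2),"z",(s["tcp_pos"][2]*1000).round(2),"txang %.4f tilt"%np.arctan2(R[0,0],R[1,0]),R[:2,2].round(4),"Fjig",toj(f).round(2),"fz %.2f"%f[2],"w",s["gripper_width"].round(3))
E
python3 - <<'E'
from h import *
st();print(delta(.465,.064,.23,YJ));print(delta(.465,.064,.08,YJ))
E
```

```text
Traceback (most recent call last):
  File "h.py", line 52, in st
    print("t %.2f jig"%s["t"],(toj(s["tcp_pos"])*1000).round(2),"z",(s["tcp_pos"][2]*1000).round(2),"txang %.4f tilt"%np.arctan2(R[0,0],R[1,0]),R[:2,2].round(4),"Fjig",toj(f).round(2),"fz %.2f"%f[2],"w",s["gripper_width"].round(3))
                                                                                                                                                                                                           ^^^^^^^^^^^^^^^^^^^^^^^^
AttributeError: 'float' object has no attribute 'round'
```

```bash
sed -i 's/s\["gripper_width"\].round(3)/round(s["gripper_width"],3)/' h.py
python3 - <<'E'
from h import *
st();print(delta(.465,.064,.23,YJ));print(delta(.465,.064,.08,YJ))
E
```

```text
t 1.80 jig [-37.93 673.94] z 231.28 txang 0.2358 tilt [ 0. -0.] Fjig [-0.23 -0.86] fz -0.64 w 0.999
(array([-637.25,  467.85,    1.28]), array([ 0.    , -0.    ,  0.0562]))
(array([-637.25,  467.84,  151.28]), array([ 0.    , -0.    ,  0.0562]))
```

Emit:
{"method": "send_rows", "body": {"motion": "-8 10 0 0 0 0.004; -25 30 0 0 0 0.01; -50 60 0 0 0 0.015; -80 95 0 0 0 0.02; -115 130 0 0 0 0.025; -150 165 0 0 0 0.03; -187 200 0 0 0 0.035; -225 235 0 0 0 0.04; -265 268 0 0 0 0.045; -305 300 0 0 0 0.05; -345 330 0 0 0 0.055; -385 358 0 0 0 0.056; -425 384 0 0 0 0.056; -465 408 0 0 0 0.056; -505 428 0 0 0 0.056; -542 444 0 0 0 0.056; -577 456 0 0 0 0.056; -606 463 0 0 0 0.056; -628 467 0 0 0 0.056; -637 468 0 0 0 0.056", "hand": 40}}

```text
t: 4.3
tcp_pos: [0.4627, -0.0743, 0.2312]
tcp_rot: [2.523, 1.871, -0.001]
wrist_force: [0.3, -0.1, -0.2]
gripper_width: 0.403
```

Run:
```python
from h import *
st();print(delta(.472,.064,.05,YJ));print(delta(.472,.064,.015,YJ))
```

```text
t 4.30 jig [464.48  62.06] z 231.21 txang 0.2947 tilt [-0.0001 -0.0004] Fjig [ 0.27 -0.01] fz -0.19 w 0.403
(array([  2.03,   7.52, 181.21]), array([-0.    ,  0.0004, -0.0027]))
(array([  2.04,   7.52, 216.21]), array([-0.    ,  0.0004, -0.0027]))
```

Emit:
{"method": "send_rows", "body": {"motion": "0 3 15 0 0 0; 0 7 45 0 0 0; 0 7 80 0 0 0; 0 7 115 0 0 0; 0 7 145 0 0 0; 0 7 170 0 0 0; 0 7 190 0 0 0; 0 7 203 0 0 0; 0 7 210 0 0 0; 0 7 213 0 0 0; 0 7 215 0 0 0; 0 7 215 0 0 0; 0 7 215 0 0 0"}}

```text
t: 5.92
tcp_pos: [0.4711, -0.0746, 0.0168]
tcp_rot: [2.52, 1.874, 0.001]
wrist_force: [-0.2, 0.8, 0.5]
gripper_width: 0.395
```

Run:
```python
from h import *
st()
T=robot.snapshot("top");S=robot.snapshot("scene")
a=cv2.resize(T[150:250,220:340],None,fx=4.5,fy=4.5,interpolation=cv2.INTER_CUBIC)
b=cv2.resize(S[150:260,200:340],None,fx=4.5,fy=4.5,interpolation=cv2.INTER_CUBIC)
cv2.imwrite("pics/a1.png",a);cv2.imwrite("pics/b1.png",b)
st()
```

```text
t 5.92 jig [472.58  64.2 ] z 16.76 txang 0.2919 tilt [ 0.001  -0.0002] Fjig [-0.42  0.69] fz 0.54 w 0.395
t 6.03 jig [472.42  64.2 ] z 16.64 txang 0.2919 tilt [ 0.0007 -0.0001] Fjig [-0.16  0.4 ] fz -1.05 w 0.399
```

View pics/a1.png

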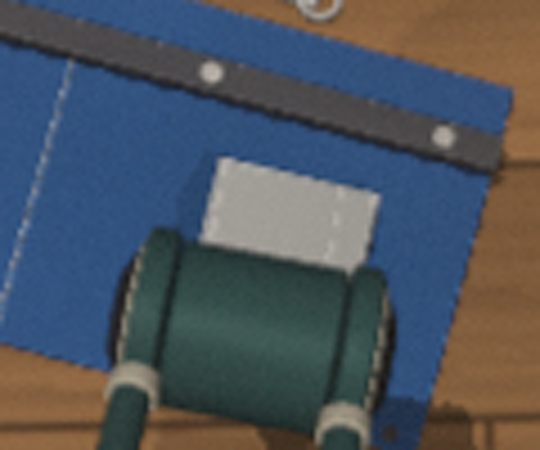

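View pics/b1.png

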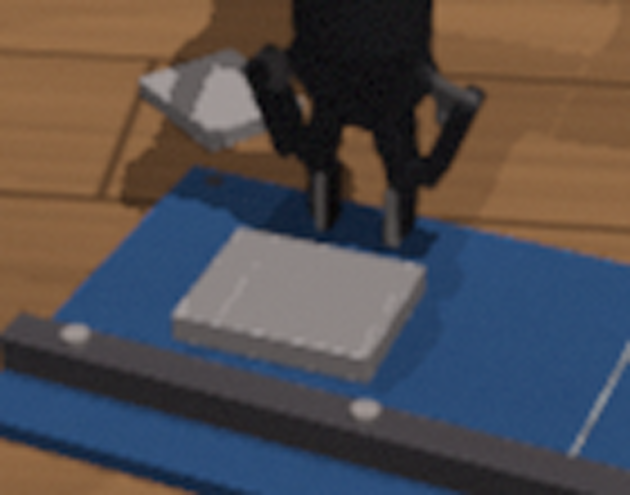

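Run:
```python
from h import *
for z in(.012,.016,.02,.025,.03):
    print(z,[((proj("scene",np.append(tow(.479,y),z))-[200,150])*4.5).round(0) for y in(.040,.088)])
```

```text
0.012 [array([311., 236.]), array([390., 255.])]
0.016 [array([311., 231.]), array([390., 249.])]
0.02 [array([311., 225.]), array([390., 243.])]
0.025 [array([311., 217.]), array([390., 236.])]
0.03 [array([311., 210.]), array([390., 228.])]
```

Emit:
{"method": "send_rows", "body": {"motion": "0 2 0 0 0 0; 0 5 0 0 0 0; 0 9 0 0 0 0; 0 12 0 0 0 0; 0 15 0 0 0 0; 0 18 0 0 0 0; 0 21 0 0 0 0; 0 24 0 0 0 0; 0 27 0 0 0 0; 0 30 0 0 0 0; 0 33 0 0 0 0; 0 36 0 0 0 0; 0 39 0 0 0 0; 0 42 0 0 0 0; 0 45 0 0 0 0; 0 48 0 0 0 0; 0 48 0 0 0 0; 0 48 0 0 0 0"}}

```text
t: 8.28
tcp_pos: [0.517, -0.0883, 0.0165]
tcp_rot: [2.52, 1.875, 0.001]
wrist_force: [-0.6, -0.3, 0.2]
gripper_width: 0.401
```

```bash
cat > meas.py <<'E'
from h import *
import sys
np.set_printoptions(precision=4,suppress=True)
def measure(cam,n,x0,x1,ys,which):
    """approx plate jig bounds x0..x1, lead edge y ys ; report jig coords"""
    im=avg(cam,n)
    P=lambda x,y,z:proj(cam,np.append(tow(x,y),z))
    for nm,a,b,z,mode,kw in which:
        A,B,r,k=fit(im,cam,P(*a,z),P(*b,z),mode,**kw)
        print(cam,nm,toj(ray(cam,A,z))*1000,toj(ray(cam,B,z))*1000,"rms %.2f n%d"%(r,k))
    return im
E
python3 - <<'E'
from meas import *
st()
e=.0013
im=measure("scene",4,0,0,0,[("fside",(.619,.119),(.619,.009),.028,"edge",{}),("lead",(.619,.119),(.529,.119),.028,"edge",{}),("tail",(.619,.009),(.529,.009),.028,"edge",{}),("line",(.62,.2366),(.51,.2366),.012,"line",{})])
b=cv2.resize(im[150:260,200:340].astype(np.uint8),None,fx=4.5,fy=4.5,interpolation=cv2.INTER_CUBIC);cv2.imwrite("pics/b2.png",b)
st()
E
```

```text
t 8.28 jig [520.51  64.25] z 16.47 txang 0.2918 tilt [ 0.0007 -0.0002] Fjig [-0.47 -0.5 ] fz 0.15 w 0.401
scene fside [620.3698 119.3511] [620.7957   9.6159] rms 0.12 n59
scene lead [618.332  117.6415] [528.4732 118.0448] rms 0.08 n51
scene tail [617.9455   7.1433] [527.7723   7.051 ] rms 0.08 n56
scene line [619.672  235.6471] [509.8034 236.118 ] rms 0.04 n56
t 8.47 jig [520.19  64.26] z 16.37 txang 0.2918 tilt [ 0.0003 -0.0001] Fjig [0.55 0.31] fz 0.44 w 0.401
```

View pics/b2.png

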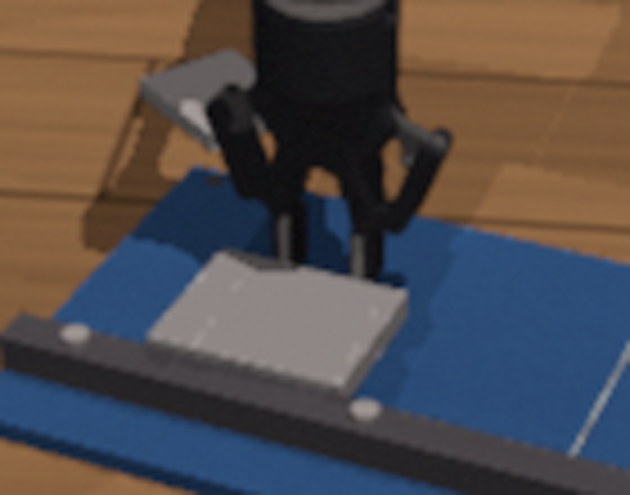

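Emit:
{"method": "send_rows", "body": {"motion": "0 1.5 0 0 0 0; 0 3 0 0 0 0; 0 4.5 0 0 0 0; 0 6 0 0 0 0; 0 7 0 0 0 0; 0 8 0 0 0 0; 0 8 0 0 0 0"}}

```text
t: 9.35
tcp_pos: [0.5244, -0.0906, 0.0163]
tcp_rot: [2.521, 1.875, 0.0]
wrist_force: [-0.5, 0.4, -0.4]
gripper_width: 0.403
```

Emit:
{"method": "send_rows", "body": {"motion": "0 0.3 0 0 0 0; 0 0.6 0 0 0 0; 0 0.6 0 0 0 0"}}

```text
t: 9.72
tcp_pos: [0.5248, -0.0907, 0.0163]
tcp_rot: [2.521, 1.875, 0.0]
wrist_force: [-1.1, -0.0, 0.2]
gripper_width: 0.402
```

Emit:
{"method": "send_rows", "body": {"motion": "0 0.3 0 0 0 0; 0 0.6 0 0 0 0; 0 0.6 0 0 0 0"}}

```text
t: 10.1
tcp_pos: [0.5255, -0.0909, 0.0163]
tcp_rot: [2.521, 1.875, 0.0]
wrist_force: [-0.3, 1.6, 0.2]
gripper_width: 0.401
```

Run:
```python
from h import *
st()
```

```text
t 10.10 jig [529.39  64.22] z 16.28 txang 0.2918 tilt [ 0.0001 -0.    ] Fjig [-0.71  1.41] fz 0.24 w 0.401
```

Emit:
{"method": "send_rows", "body": {"motion": "0 0.4 0 0 0 0; 0 0.4 0 0 0 0"}}

```text
t: 10.35
tcp_pos: [0.5259, -0.091, 0.0163]
tcp_rot: [2.521, 1.875, 0.0]
wrist_force: [-0.6, -1.0, -1.4]
gripper_width: 0.397
```

Emit:
{"method": "send_rows", "body": {"motion": "0 0.4 0 0 0 0; 0 0.4 0 0 0 0"}}

```text
t: 10.6
tcp_pos: [0.5263, -0.0911, 0.0163]
tcp_rot: [2.521, 1.875, 0.0]
wrist_force: [-0.8, 0.2, -0.6]
gripper_width: 0.397
```

Emit:
{"method": "send_rows", "body": {"motion": "0 0.4 0 0 0 0; 0 0.4 0 0 0 0"}}

```text
t: 10.85
tcp_pos: [0.5266, -0.0912, 0.0163]
tcp_rot: [2.521, 1.875, 0.0]
wrist_force: [-0.5, 0.1, -0.4]
gripper_width: 0.401
```

Emit:
{"method": "send_rows", "body": {"motion": "0 0.4 0 0 0 0; 0 0.4 0 0 0 0"}}

```text
t: 11.1
tcp_pos: [0.527, -0.0913, 0.0163]
tcp_rot: [2.521, 1.875, 0.0]
wrist_force: [-0.9, 0.1, 0.2]
gripper_width: 0.401
```

Emit:
{"method": "send_rows", "body": {"motion": "0 0.4 0 0 0 0; 0 0.4 0 0 0 0"}}

```text
t: 11.35
tcp_pos: [0.5274, -0.0914, 0.0163]
tcp_rot: [2.521, 1.875, 0.0]
wrist_force: [-0.5, -0.1, -0.7]
gripper_width: 0.402
```

Emit:
{"method": "send_rows", "body": {"motion": "0 0.4 0 0 0 0; 0 0.4 0 0 0 0"}}

```text
t: 11.6
tcp_pos: [0.5278, -0.0916, 0.0163]
tcp_rot: [2.521, 1.875, 0.0]
wrist_force: [-0.4, -0.1, -0.0]
gripper_width: 0.398
```

Emit:
{"method": "send_rows", "body": {"motion": "0 0.4 0 0 0 0; 0 0.4 0 0 0 0"}}

```text
t: 11.85
tcp_pos: [0.5281, -0.0917, 0.0163]
tcp_rot: [2.521, 1.875, 0.0]
wrist_force: [-1.0, -0.1, 0.6]
gripper_width: 0.399
```

Emit:
{"method": "send_rows", "body": {"motion": "0 0.4 0 0 0 0; 0 0.4 0 0 0 0"}}

```text
t: 12.1
tcp_pos: [0.5286, -0.0918, 0.0163]
tcp_rot: [2.521, 1.875, 0.0]
wrist_force: [-0.8, 0.5, -1.1]
gripper_width: 0.398
```

Run:
```python
from meas import *
st()
im=measure("scene",2,0,0,0,[("lead",(.630,.118),(.540,.118),.028,"edge",{}),("tail",(.630,.008),(.540,.008),.028,"edge",{}),])
b=cv2.resize(im[180:260,220:340].astype(np.uint8),None,fx=6,fy=6,interpolation=cv2.INTER_CUBIC);cv2.imwrite("pics/b3.png",b)
st()
```

```text
t 12.10 jig [532.64  64.24] z 16.32 txang 0.2918 tilt [ 0.0002 -0.    ] Fjig [-0.93  0.2 ] fz -1.07 w 0.398
scene lead [629.8293 117.6486] [540.1769 118.3242] rms 0.14 n58
scene tail [629.5206   7.1453] [539.3054   6.8849] rms 0.06 n58
t 12.20 jig [532.57  64.24] z 16.26 txang 0.2918 tilt [ 0.0001 -0.    ] Fjig [-1.74 -0.72] fz 0.94 w 0.4
```

View pics/b3.png

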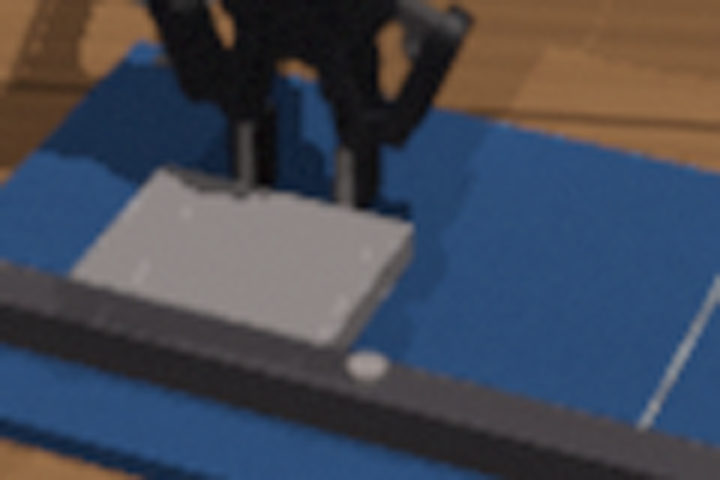

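The picture shows the plate nearly touching the fence, with its fence-side edge at about (200,310) in the crop, just behind the fence's top edge. I'll keep making small steps.

Emit:
{"method": "send_rows", "body": {"motion": "0 0.4 0 0 0 0; 0 0.4 0 0 0 0"}}

```text
t: 12.45
tcp_pos: [0.5289, -0.0919, 0.0163]
tcp_rot: [2.521, 1.875, 0.0]
wrist_force: [0.1, 0.2, -0.4]
gripper_width: 0.397
```

Emit:
{"method": "send_rows", "body": {"motion": "0 0.4 0 0 0 0; 0 0.4 0 0 0 0"}}

```text
t: 12.7
tcp_pos: [0.5293, -0.092, 0.0163]
tcp_rot: [2.521, 1.875, 0.0]
wrist_force: [-1.1, 0.1, -0.5]
gripper_width: 0.401
```

Emit:
{"method": "send_rows", "body": {"motion": "0 0.4 0 0 0 0; 0 0.4 0 0 0 0"}}

```text
t: 12.95
tcp_pos: [0.5296, -0.0921, 0.0163]
tcp_rot: [-2.521, -1.875, 0.0]
wrist_force: [-1.0, 0.0, 0.3]
gripper_width: 0.398
```

Emit:
{"method": "send_rows", "body": {"motion": "0 0.4 0 0 0 0; 0 0.4 0 0 0 0"}}

```text
t: 13.2
tcp_pos: [0.5296, -0.0922, 0.0162]
tcp_rot: [-2.52, -1.874, 0.001]
wrist_force: [-2.5, 0.4, 1.0]
gripper_width: 0.4
```

Emit:
{"method": "send_rows", "body": {"motion": "0 0.3 0 0 0 0; 0 0.3 0 0 0 0"}}

```text
t: 13.45
tcp_pos: [0.5296, -0.0922, 0.0161]
tcp_rot: [-2.52, -1.874, 0.001]
wrist_force: [-4.2, 0.9, 1.6]
gripper_width: 0.4
```

Run:
```python
from h import *
st()
```

```text
t 13.45 jig [533.74  64.21] z 16.08 txang 0.2918 tilt [-0.0014  0.0003] Fjig [-4.27 -0.34] fz 1.64 w 0.4
```

Emit:
{"method": "send_rows", "body": {"motion": "0 0.4 0 0 0 0; 0 0.8 0 0 0 0; 0 0.8 0 0 0 0"}}

```text
t: 13.82
tcp_pos: [0.5296, -0.0921, 0.0158]
tcp_rot: [-2.519, -1.874, 0.003]
wrist_force: [-6.4, 1.8, 3.1]
gripper_width: 0.396
```

Emit:
{"method": "send_rows", "body": {"motion": "0 0.3 0 0 0 0; 0 0.3 0 0 0 0"}}

```text
t: 14.08
tcp_pos: [0.5296, -0.0921, 0.0157]
tcp_rot: [-2.519, -1.873, 0.004]
wrist_force: [-6.1, 1.5, 2.4]
gripper_width: 0.399
```

Run:
```python
from h import *
st()
```

```text
t 14.07 jig [533.74  64.22] z 15.73 txang 0.2918 tilt [-0.0035  0.0009] Fjig [-6.3  -0.31] fz 2.45 w 0.399
```

Emit:
{"method": "send_rows", "body": {"motion": "0 0.4 0 0 0 0; 0 0.8 0 0 0 0; 0 0.8 0 0 0 0"}}

```text
t: 14.45
tcp_pos: [0.5296, -0.0922, 0.0155]
tcp_rot: [-2.518, -1.872, 0.005]
wrist_force: [-8.3, 3.2, 4.3]
gripper_width: 0.399
```

Emit:
{"method": "send_rows", "body": {"motion": "0 0.5 0 0 0 0; 0 0.5 0 0 0 0"}}

```text
t: 14.7
tcp_pos: [0.5297, -0.0922, 0.0154]
tcp_rot: [-2.517, -1.872, 0.006]
wrist_force: [-8.7, 2.2, 5.0]
gripper_width: 0.404
```

Run:
```python
from h import *
st()
```

```text
t 14.70 jig [533.76  64.21] z 15.36 txang 0.2918 tilt [-0.006   0.0016] Fjig [-8.92 -0.42] fz 5.04 w 0.404
```

Emit:
{"method": "send_rows", "body": {"motion": "0 0.5 -0.2 0 0 0; 0 1 -0.4 0 0 0; 0 1 -0.4 0 0 0"}}

```text
t: 15.08
tcp_pos: [0.5296, -0.0922, 0.0154]
tcp_rot: [-2.516, -1.871, 0.008]
wrist_force: [-9.5, 3.6, 4.5]
gripper_width: 0.402
```

Emit:
{"method": "send_rows", "body": {"motion": "0 0.6 -0.2 0 0 0; 0 0.6 -0.2 0 0 0"}}

```text
t: 15.32
tcp_pos: [0.5296, -0.0921, 0.0153]
tcp_rot: [-2.515, -1.87, 0.009]
wrist_force: [-11.1, 3.9, 5.8]
gripper_width: 0.4
```

Run:
```python
from h import *
st()
```

```text
t 15.32 jig [533.71  64.21] z 15.35 txang 0.2918 tilt [-0.0092  0.0025] Fjig [-11.76   0.52] fz 5.80 w 0.4
```

Emit:
{"method": "send_rows", "body": {"motion": "0 0.5 -0.2 0 0 0; 0 1 -0.3 0 0 0; 0 1 -0.3 0 0 0"}}

```text
t: 15.7
tcp_pos: [0.5296, -0.0922, 0.0154]
tcp_rot: [-2.514, -1.869, 0.011]
wrist_force: [-13.6, 4.3, 6.8]
gripper_width: 0.398
```

Run:
```python
from h import *
st()
```

```text
t 15.70 jig [533.75  64.16] z 15.4 txang 0.2918 tilt [-0.0111  0.0029] Fjig [-14.3    0.17] fz 6.83 w 0.398
```

Now 14.3 N. I'll nudge slightly and hold for about 0.8 s.

Emit:
{"method": "send_rows", "body": {"motion": "0 0.2 0 0 0 0; 0 0.3 0 0 0 0; 0 0.3 0 0 0 0; 0 0.3 0 0 0 0; 0 0.3 0 0 0 0; 0 0.3 0 0 0 0"}}

```text
t: 16.45
tcp_pos: [0.5297, -0.0922, 0.0154]
tcp_rot: [-2.513, -1.869, 0.012]
wrist_force: [-13.4, 4.0, 7.6]
gripper_width: 0.407
```

Run:
```python
from meas import *
st()
im=measure("scene",4,0,0,0,[("lead",(.630,.118),(.540,.118),.028,"edge",{}),("tail",(.630,.008),(.540,.008),.028,"edge",{}),("line",(.62,.2366),(.51,.2366),.012,"line",{})])
im=measure("top",4,0,0,0,[("line",(.62,.2366),(.51,.2366),.012,"line",{})])
b=cv2.resize(im[150:240,220:340].astype(np.uint8),None,fx=6,fy=6,interpolation=cv2.INTER_CUBIC);cv2.imwrite("pics/b4.png",b)
st()
```

```text
t 16.45 jig [533.77  64.18] z 15.39 txang 0.2919 tilt [-0.0116  0.0031] Fjig [-14.    -0.05] fz 7.58 w 0.407
scene lead [630.0152 118.0315] [539.9205 117.8539] rms 0.10 n54
scene tail [629.606    7.2975] [539.2107   6.7329] rms 0.08 n60
scene line [619.67   235.6409] [509.8037 236.1189] rms 0.04 n56
top line [620.0074 237.3731] [510.0014 236.7486] rms 0.14 n54
t 16.85 jig [533.74  64.18] z 15.4 txang 0.2918 tilt [-0.0116  0.0031] Fjig [-13.97   0.43] fz 6.81 w 0.4
```

View pics/b4.png

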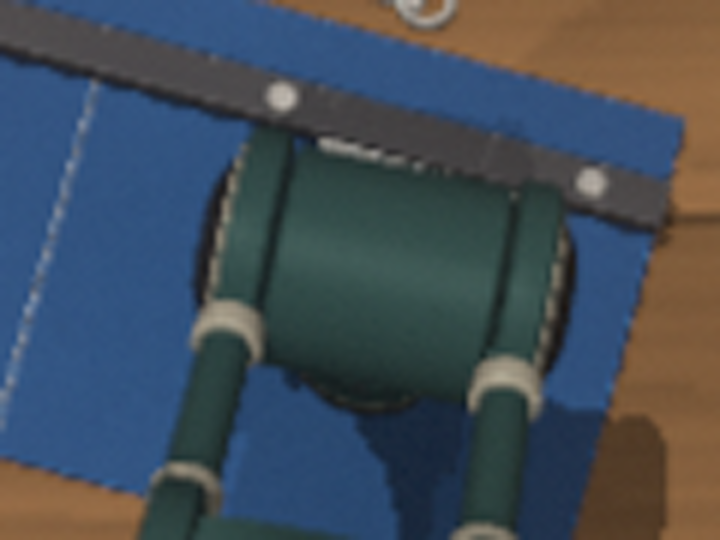

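The plate looks flush, with both leading-edge and trailing-edge directions matching the line. I'll add a little so that the fence surely carries more than 9 N after friction, hold, then back off.

Emit:
{"method": "send_rows", "body": {"motion": "0 0.3 0 0 0 0; 0 0.5 0 0 0 0; 0 0.5 0 0 0 0; 0 0.5 0 0 0 0; 0 0.5 0 0 0 0; 0 0.5 0 0 0 0"}}

```text
t: 17.6
tcp_pos: [0.5296, -0.0922, 0.0153]
tcp_rot: [-2.513, -1.869, 0.013]
wrist_force: [-14.6, 5.2, 7.5]
gripper_width: 0.404
```

Emit:
{"method": "send_rows", "body": {"motion": "0 -1 0 0 0 0; 0 -2 0 0 0 0; 0 -3 0 0 0 0; 0 -4 0 0 0 0; 0 -5 0 0 0 0; 0 -7 0 0 0 0; 0 -10 0 0 0 0; 0 -15 0 0 0 0; 0 -22 0 0 0 0; 0 -22 -5 0 0 0; 0 -22 -20 0 0 0; 0 -22 -40 0 0 0; 0 -22 -58 0 0 0; 0 -22 -65 0 0 0; 0 -22 -65 0 0 0"}}

```text
t: 19.48
tcp_pos: [0.5154, -0.0878, 0.0831]
tcp_rot: [2.52, 1.874, 0.002]
wrist_force: [-0.1, 0.9, 0.4]
gripper_width: 0.399
```

Run:
```python
from meas import *
st()
im=measure("scene",3,0,0,0,[("lead",(.630,.118),(.540,.118),.028,"edge",{}),("tail",(.630,.008),(.540,.008),.028,"edge",{}),("fside?",(.63,.118),(.63,.008),.028,"edge",{})])
S=im
im=measure("top",3,0,0,0,[("line",(.62,.2366),(.51,.2366),.012,"line",{})])
a=cv2.resize(im[150:230,220:340].astype(np.uint8),None,fx=5,fy=5,interpolation=cv2.INTER_CUBIC)
b=cv2.resize(S[180:260,220:340].astype(np.uint8),None,fx=5,fy=5,interpolation=cv2.INTER_CUBIC)
cv2.imwrite("pics/b5.png",b)
# tail push start: gripper x along jig -x or +x?
for d in(XJ,-XJ): print(delta(.585,-.015,.08,d))
st()
```

```text
t 19.48 jig [518.85  64.27] z 83.07 txang 0.2918 tilt [ 0.0017 -0.0004] Fjig [-0.36  0.8 ] fz 0.44 w 0.399
scene lead [629.85   117.6915] [540.0213 118.0389] rms 0.13 n59
scene tail [629.5368   7.1742] [539.375    6.9967] rms 0.09 n60
scene fside? [626.0195 116.9747] [626.094    6.6513] rms 0.08 n52
top line [620.0058 237.1791] [510.0023 236.8748] rms 0.15 n56
(array([-79.19,  67.42,   1.26]), array([-0.0011,  0.0013,  1.571 ]))
(array([-79.19,  67.42,   1.26]), array([-0.0013, -0.0011, -1.5706]))
t 19.77 jig [517.57  64.18] z 81.35 txang 0.2918 tilt [-0.0015  0.0003] Fjig [-0.85  0.83] fz -0.37 w 0.398
```

View pics/b5.png

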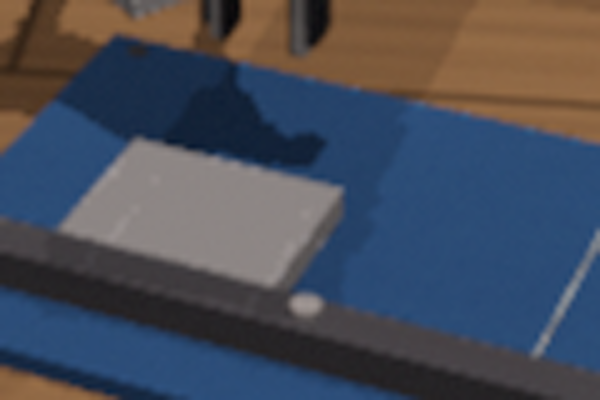

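Run:
```python
from h import *
print(robot.get_state()["joints"].round(3))
for d in(XJ,-XJ): print(delta(.580,-.020,.08,d))
```

```text
[-0.216  0.122  2.071 -0.     0.951 -1.495]
(array([-84.19,  62.42,   1.26]), array([-1.100e-03,  1.300e-03,  1.571e+00]))
(array([-84.19,  62.42,   1.26]), array([-1.3000e-03, -1.1000e-03, -1.5706e+00]))
```

Emit:
{"method": "send_rows", "body": {"motion": "-3 2 -3 0 0 0.08; -10 8 -10 0 0 0.22; -18 14 -15 0 0 0.37; -27 20 -15 0 0 0.52; -36 27 -15 0 0 0.67; -45 33 -15 0 0 0.82; -54 40 -15 0 0 0.97; -62 46 -15 0 0 1.12; -70 52 -15 0 0 1.27; -77 57 -15 0 0 1.41; -82 61 -15 0 0 1.52; -84 62 -10 0 0 1.571; -84 62 0 0 0 1.571; -84 62 0 0 0 1.571; -84 62 0 0 0 1.571"}}

```text
t: 21.65
tcp_pos: [0.5497, -0.1857, 0.0818]
tcp_rot: [-3.108, 0.456, 0.001]
wrist_force: [0.8, -0.7, 1.0]
gripper_width: 0.4
```

Run:
```python
from h import *
st()
print(delta(.580,-.020,.016,XJ), robot.get_state()["joints"].round(3))
```

```text
t 21.65 jig [579.93 -19.6 ] z 81.79 txang 1.8621 tilt [-0.0007  0.0003] Fjig [ 0.99 -0.42] fz 1.00 w 0.4
(array([ 0.12,  0.41, 65.79]), array([-0.0001,  0.0008,  0.0007])) [-0.369  0.224  1.948  0.     0.97  -0.077]
```

Emit:
{"method": "send_rows", "body": {"motion": "0 0 8 0 0 0; 0 0 22 0 0 0; 0 0 38 0 0 0; 0 0 50 0 0 0; 0 0 58 0 0 0; 0 0 62 0 0 0; 0 0 64.5 0 0 0; 0 0 65 0 0 0; 0 0 65 0 0 0"}}

```text
t: 22.78
tcp_pos: [0.5504, -0.1861, 0.0176]
tcp_rot: [3.108, -0.457, 0.001]
wrist_force: [-0.5, -0.1, 0.9]
gripper_width: 0.399
```

Run:
```python
from h import *
st()
S=robot.snapshot("scene")
b=cv2.resize(S[170:270,190:350],None,fx=5,fy=5,interpolation=cv2.INTER_CUBIC)
cv2.imwrite("pics/b6.png",b)
```

```text
t 22.77 jig [580.62 -19.77] z 17.61 txang 1.8628 tilt [ 0.0008 -0.0003] Fjig [-0.44 -0.26] fz 0.90 w 0.399
```

View pics/b6.png

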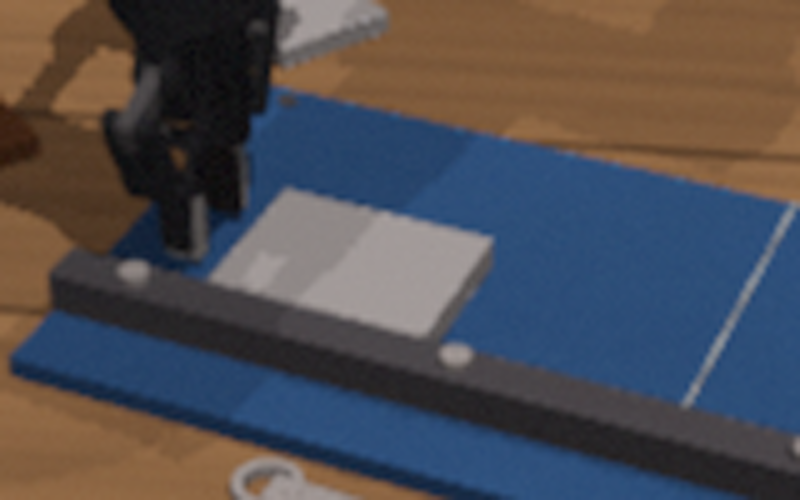

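Emit:
{"method": "send_rows", "body": {"motion": "0 -2 0 0 0 0; 0 -5 0 0 0 0; 0 -9 0 0 0 0; 0 -12 0 0 0 0; 0 -14 0 0 0 0; 0 -16 0 0 0 0; 0 -18 0 0 0 0; 0.1 -21 0 0 0 0; 0.1 -24 0 0 0 0; 0.1 -28 0 0 0 0; 0.2 -32 0 0 0 0; 0.2 -36 0 0 0 0; 0.3 -40 0 0 0 0; 0.3 -44 0 0 0 0; 0.4 -48 0 0 0 0; 0.4 -52 0 0 0 0; 0.5 -55 0 0 0 0; 0.5 -58 0 0 0 0; 0.5 -60 0 0 0 0; 0.5 -60 0 0 0 0"}}

```text
t: 25.32
tcp_pos: [0.568, -0.1284, 0.0172]
tcp_rot: [-3.108, 0.457, -0.001]
wrist_force: [0.3, -0.0, -1.0]
gripper_width: 0.399
```

Run:
```python
from meas import *
st()
y=.118+.041
im=measure("scene",3,0,0,0,[("lead",(.630,y),(.540,y),.028,"edge",{}),("fside?",(.628,y),(.628,y-.11),.028,"edge",{}),("line",(.62,.2366),(.51,.2366),.012,"line",{})])
b=cv2.resize(im[170:270,190:350].astype(np.uint8),None,fx=5,fy=5,interpolation=cv2.INTER_CUBIC)
cv2.imwrite("pics/b7.png",b)
st()
```

```text
t 25.32 jig [580.93  40.54] z 17.24 txang 1.8628 tilt [0.0005 0.0002] Fjig [0.27 0.04] fz -1.05 w 0.399
scene lead [632.1482 163.804 ] [542.5376 164.0284] rms 0.07 n58
scene fside? [626.1016 158.5733] [625.7601  48.3002] rms 0.09 n47
scene line [619.674  235.6525] [509.8008 236.1117] rms 0.04 n56
t 25.48 jig [580.93  40.32] z 17.28 txang 1.8629 tilt [0.0004 0.0001] Fjig [-0.16 -0.74] fz 0.51 w 0.402
```

View pics/b7.png

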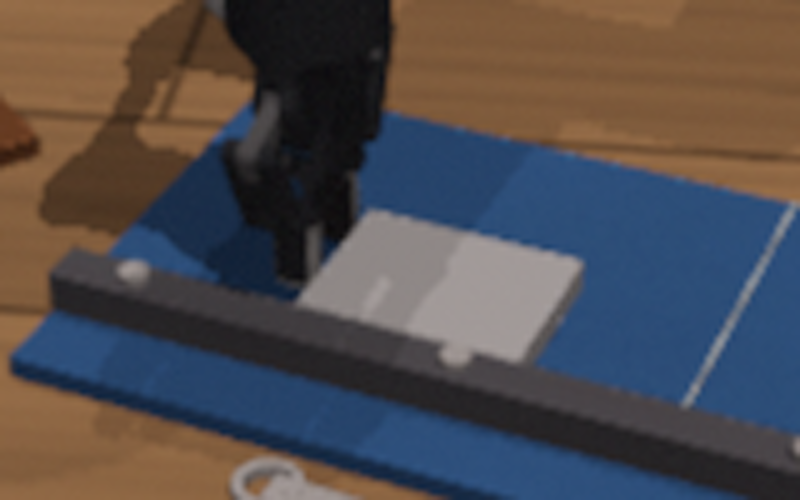

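Emit:
{"method": "send_rows", "body": {"motion": "0 -1 0 0 0 0; 0 -3 0 0 0 0; 0.1 -6 0 0 0 0; 0.1 -10 0 0 0 0; 0.2 -14 0 0 0 0; 0.2 -18 0 0 0 0; 0.2 -22 0 0 0 0; 0.3 -26 0 0 0 0; 0.3 -30 0 0 0 0; 0.3 -34 0 0 0 0; 0.4 -38 0 0 0 0; 0.4 -41 0 0 0 0; 0.4 -44 0 0 0 0; 0.5 -47 0 0 0 0; 0.5 -49 0 0 0 0; 0.5 -51 0 0 0 0; 0.5 -52 0 0 0 0; 0.5 -52 0 0 0 0"}}

```text
t: 27.72
tcp_pos: [0.5834, -0.0788, 0.0172]
tcp_rot: [-3.108, 0.457, -0.001]
wrist_force: [-0.2, 0.9, -0.1]
gripper_width: 0.399
```

Run:
```python
from meas import *
st()
y=.164+.052
im=measure("scene",3,0,0,0,[("lead",(.630,y),(.540,y),.028,"edge",{}),("fside?",(.628,y),(.628,y-.11),.028,"edge",{}),("line",(.62,.2366),(.51,.2366),.012,"line",{})])
b=cv2.resize(im[180:280,240:380].astype(np.uint8),None,fx=5.5,fy=5.5,interpolation=cv2.INTER_CUBIC)
cv2.imwrite("pics/b8.png",b)
im=measure("top",3,0,0,0,[("lead",(.630,y),(.540,y),.028,"edge",{"margin":.05}),("line",(.62,.2366),(.51,.2366),.012,"line",{})])
b=cv2.resize(im[140:240,200:320].astype(np.uint8),None,fx=5.5,fy=5.5,interpolation=cv2.INTER_CUBIC)
cv2.imwrite("pics/a8.png",b)
st()
```

```text
t 27.73 jig [581.41  92.44] z 17.22 txang 1.8628 tilt [0.0004 0.0002] Fjig [-0.41  0.82] fz -0.13 w 0.399
scene lead [629.8878 215.7071] [539.8655 215.6925] rms 0.06 n58
scene fside? [625.9601 215.6339] [625.9231 105.4454] rms 0.09 n46
scene line [619.6726 235.6485] [509.7983 236.1055] rms 0.04 n56
top lead [630.0025 216.2744] [540.002  216.2506] rms 0.07 n54
top line [620.0052 237.0696] [510.0034 237.0274] rms 0.15 n56
t 28.02 jig [581.38  92.29] z 17.23 txang 1.8629 tilt [0.0002 0.0001] Fjig [-0.08  0.12] fz 0.25 w 0.397
```

View pics/b8.png

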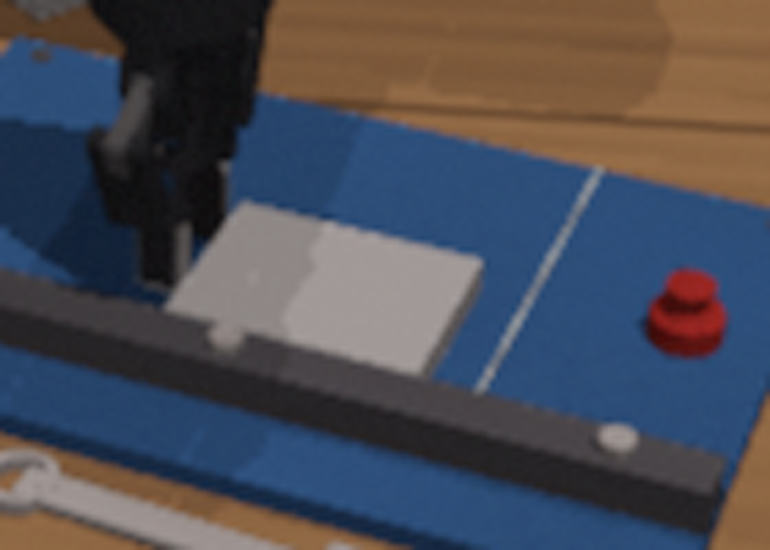

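View pics/a8.png

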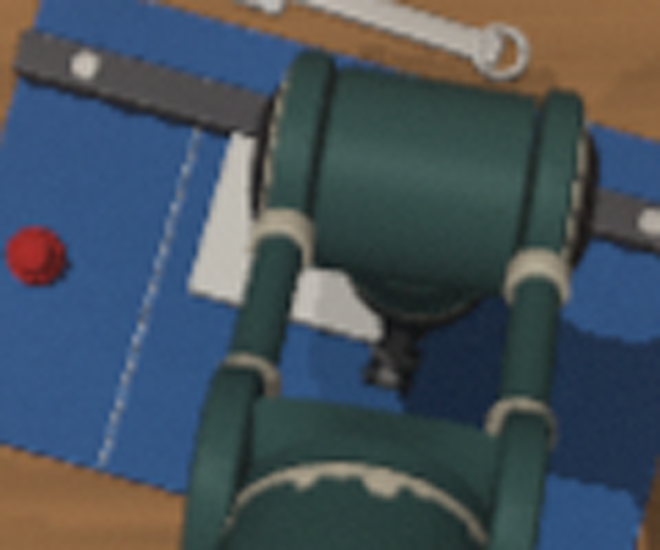

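Emit:
{"method": "send_rows", "body": {"motion": "0 -1 0 0 0 0; 0 -2.5 0 0 0 0; 0.1 -4.5 0 0 0 0; 0.1 -6.5 0 0 0 0; 0.1 -8.5 0 0 0 0; 0.2 -10.5 0 0 0 0; 0.2 -12.5 0 0 0 0; 0.2 -14 0 0 0 0; 0.2 -15 0 0 0 0; 0.2 -16 0 0 0 0; 0.2 -16.5 0 0 0 0; 0.2 -16.5 0 0 0 0"}}

```text
t: 29.52
tcp_pos: [0.5881, -0.0632, 0.0172]
tcp_rot: [-3.108, 0.457, 0.0]
wrist_force: [-0.6, -0.2, 0.2]
gripper_width: 0.399
```

```bash
cat > m2.py <<'E'
from meas import *
tag=sys.argv[1]; y=float(sys.argv[2])
st()
im=measure("scene",3,0,0,0,[("lead",(.630,y),(.540,y),.028,"edge",{"half":3}),("line",(.52,.2366),(.475,.2366),.012,"line",{"margin":.05})])
b=cv2.resize(im[190:270,270:370].astype(np.uint8),None,fx=7,fy=7,interpolation=cv2.INTER_CUBIC)
cv2.imwrite(f"pics/b{tag}.png",b)
im=measure("top",3,0,0,0,[("lead",(.630,y),(.540,y),.028,"edge",{"half":3,"margin":.05}),("line",(.53,.2366),(.475,.2366),.012,"line",{"margin":.05})])
b=cv2.resize(im[150:235,200:300].astype(np.uint8),None,fx=7,fy=7,interpolation=cv2.INTER_CUBIC)
cv2.imwrite(f"pics/a{tag}.png",b)
st()
E
python3 m2.py 9 .2325
```

```text
t 29.52 jig [581.41 108.81] z 17.15 txang 1.8629 tilt [-0.      0.0001] Fjig [-0.51 -0.39] fz 0.22 w 0.399
scene lead [629.882 232.174] [539.8515 232.1424] rms 0.05 n60
scene line [519.6243 235.6654] [474.8899 236.3444] rms 0.03 n60
top lead [629.5905 223.5262] [540.1839 237.4436] rms 0.97 n59
top line [529.9997 236.6629] [475.0075 237.3247] rms 0.12 n54
t 29.82 jig [581.5  108.82] z 17.17 txang 1.8629 tilt [0.0001 0.0001] Fjig [-0.13 -0.3 ] fz 0.15 w 0.399
```

View pics/b9.png

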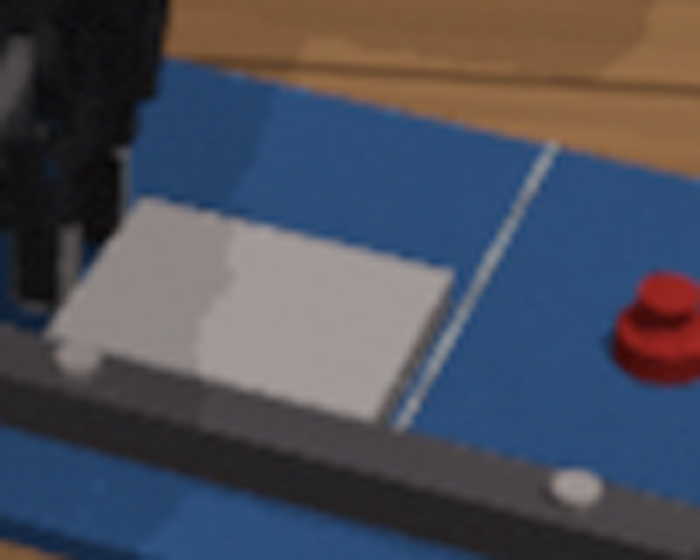

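View pics/a9.png

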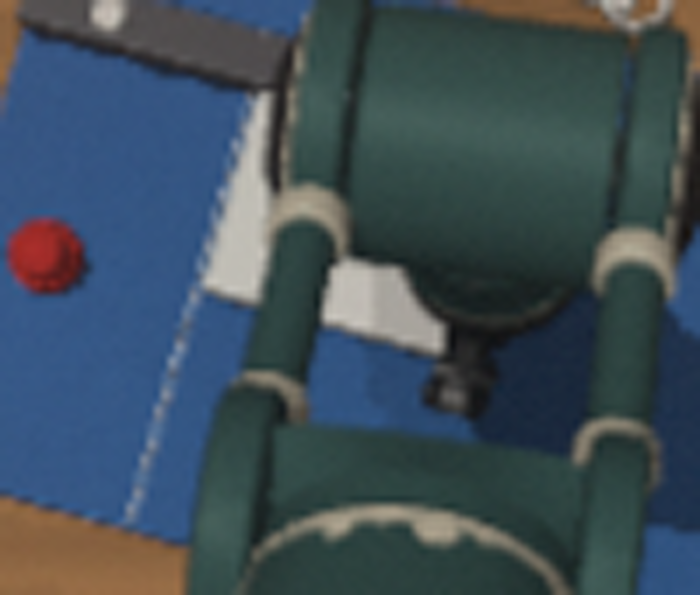

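Emit:
{"method": "send_rows", "body": {"motion": "0 -0.5 0 0 0 0; 0 -1.1 0 0 0 0; 0 -1.8 0 0 0 0; 0.1 -2.4 0 0 0 0; 0.1 -2.8 0 0 0 0; 0.1 -3 0 0 0 0; 0.1 -3 0 0 0 0; 0.1 -3 0 0 0 0"}}

```text
t: 30.82
tcp_pos: [0.5891, -0.0604, 0.0172]
tcp_rot: [-3.108, 0.457, 0.0]
wrist_force: [-0.8, -0.6, -0.7]
gripper_width: 0.4
```

```bash
python3 m2.py 10 .2355
```

```text
t 30.82 jig [581.54 111.79] z 17.18 txang 1.8628 tilt [0.     0.0001] Fjig [-0.6 -0.8] fz -0.73 w 0.4
scene lead [629.8582 235.1035] [539.8086 235.0345] rms 0.11 n52
scene line [519.6163 235.6444] [474.8942 236.3545] rms 0.04 n60
top lead [629.867  229.6516] [540.0515 238.2284] rms 0.60 n52
top line [530.0017 236.7931] [475.0059 237.252 ] rms 0.12 n55
t 31.12 jig [581.55 111.78] z 17.17 txang 1.8628 tilt [0.     0.0001] Fjig [-1.4  -0.92] fz -0.84 w 0.402
```

View pics/b10.png

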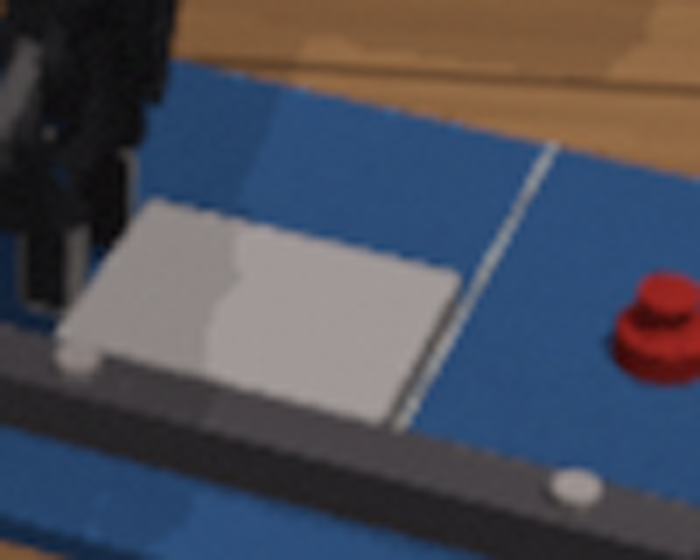

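View pics/a10.png

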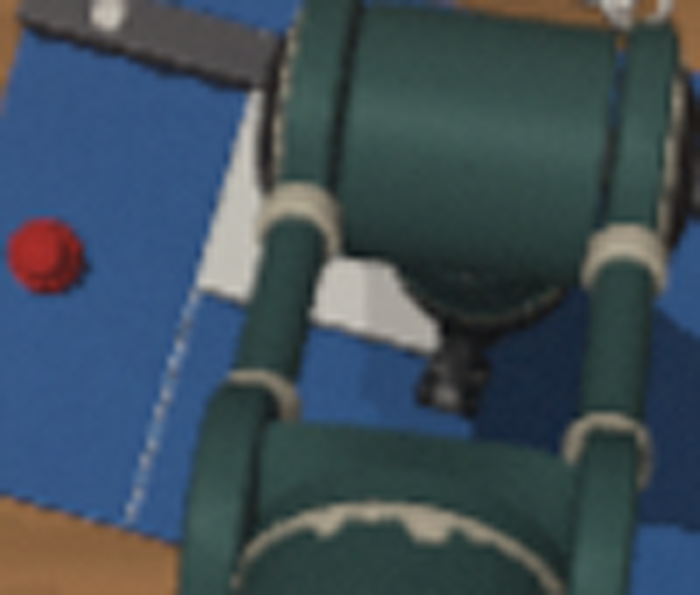

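Emit:
{"method": "send_rows", "body": {"motion": "0 -0.3 0 0 0 0; 0 -0.6 0 0 0 0; 0 -0.9 0 0 0 0; 0 -1 0 0 0 0; 0 -1 0 0 0 0; 0 -1 0 0 0 0"}}

```text
t: 31.88
tcp_pos: [0.5894, -0.0594, 0.0172]
tcp_rot: [-3.108, 0.457, -0.0]
wrist_force: [0.1, -1.3, -0.6]
gripper_width: 0.403
```

```bash
python3 m2.py 11 .2365
```

```text
t 31.88 jig [581.54 112.75] z 17.17 txang 1.8629 tilt [0. 0.] Fjig [ 0.49 -1.25] fz -0.62 w 0.403
scene lead [629.8586 236.1003] [539.6336 235.6065] rms 0.13 n56
scene line [519.6206 235.6541] [474.8765 236.313 ] rms 0.04 n60
top lead [629.864  230.7114] [540.0426 238.7084] rms 0.76 n58
top line [530.0014 236.7723] [475.0058 237.2512] rms 0.13 n57
t 32.17 jig [581.53 112.72] z 17.17 txang 1.8628 tilt [-0. -0.] Fjig [-0.37 -1.14] fz -1.43 w 0.399
```

View pics/b11.png

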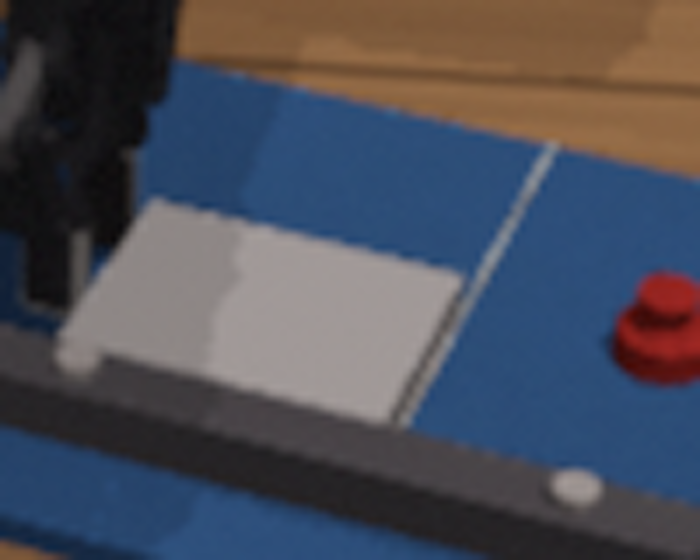

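Scene puts the edge about 0.2 mm past the line's centre and top about 0.4 mm short, so it sits between the two. I'll back off and check with the arm clear.

Emit:
{"method": "send_rows", "body": {"motion": "0 0.5 0 0 0 0; 0 1.5 0 0 0 0; 0 3 0 0 0 0; 0 6 0 0 0 0; 0 10 0 0 0 0; 0 15 0 0 0 0; 0 20 0 0 0 0; 0 20 -5 0 0 0; 0 20 -20 0 0 0; 0 30 -45 0 0 0; 0 50 -80 0 0 0; 0 80 -110 0 0 0; 0 115 -130 0 0 0; 0 150 -140 0 0 0; 0 180 -140 0 0 0; 0 195 -140 0 0 0; 0 200 -140 0 0 0; 0 200 -140 0 0 0"}}

```text
t: 34.42
tcp_pos: [0.5318, -0.2504, 0.1571]
tcp_rot: [-3.108, 0.457, 0.0]
wrist_force: [0.3, 0.4, 0.0]
gripper_width: 0.402
```

Run:
```python
from meas import *
st()
y=.2363
np.set_printoptions(precision=2,suppress=True)
W=[("lead",(.633,y),(.543,y),.028,"edge",{"half":3}),("tail",(.633,y-.11),(.543,y-.11),.028,"edge",{"half":3}),("open",(.543,y),(.543,y-.11),.028,"edge",{"half":3}),("fside/fence",(.633,y),(.633,y-.11),.028,"edge",{"half":3}),("line",(.53,.2366),(.475,.2366),.012,"line",{"margin":.05})]
S=measure("scene",4,0,0,0,W)
b=cv2.resize(S[190:270,270:370].astype(np.uint8),None,fx=7,fy=7,interpolation=cv2.INTER_CUBIC)
cv2.imwrite("pics/b12.png",b)
T=measure("top",4,0,0,0,W)
b=cv2.resize(T[150:235,200:300].astype(np.uint8),None,fx=7,fy=7,interpolation=cv2.INTER_CUBIC)
cv2.imwrite("pics/a12.png",b)
for k in("magnet_mid",):
    for c in("top","scene"): 
        for r in robot.tip_of(k,c)[:1]: print(c,k,np.array(r["at"])*[560,420])
st()
```

```text
t 34.42 jig [581.42 -86.74] z 157.08 txang 1.8628 tilt [-0.0002  0.0006] Fjig [0.13 0.49] fz 0.01 w 0.402
scene lead [632.91 236.04] [542.74 235.66] rms 0.13 n55
scene tail [632.58 125.42] [542.42 125.23] rms 0.07 n56
scene open [540.87 235.95] [541.09 125.83] rms 0.12 n59
scene fside/fence [625.91 235.14] [626.07 124.56] rms 0.09 n55
scene line [529.64 235.7 ] [474.85 236.25] rms 0.05 n57
top lead [633.  236.4] [543.   236.54] rms 0.08 n53
top tail [633.   126.35] [543.   126.26] rms 0.07 n52
top open [544.5  236.31] [544.69 126.31] rms 0.06 n55
top fside/fence [634.11 236.31] [634.09 126.31] rms 0.13 n57
top line [530.   236.78] [475.01 237.28] rms 0.13 n56
top magnet_mid [205.91 188.2 ]
scene magnet_mid [364.78 234.91]
t 34.92 jig [581.57 -87.02] z 157.18 txang 1.8624 tilt [-0.  0.] Fjig [-1.11 -0.23] fz 0.09 w 0.402
```

View pics/b12.png

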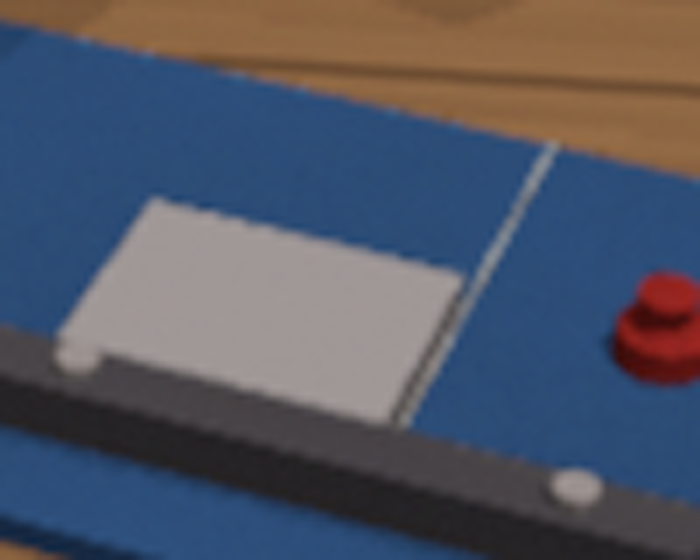

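View pics/a12.png

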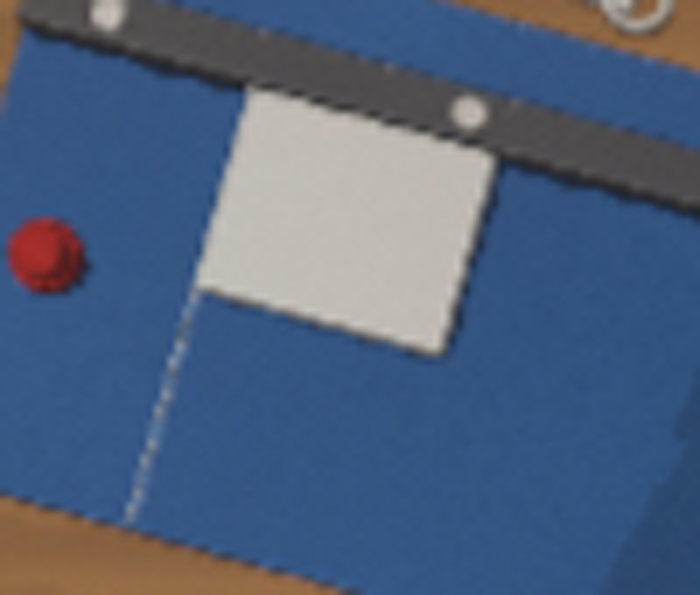

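The plate is flush. Its edges are parallel to the fence with no blue gap. The leading edge is 0 to 0.6 mm short of the line's centre, the two cameras bracketing that. The magnet has not moved, so I'm handing in.

Run:
```python
from h import *
print(robot.job_done()); st()
```

```text
the job is handed in; nothing more can be done
None
the job is handed in; nothing more can be done
```

I squared the plate up on the jig and handed the job in at about 35 s of the 64 s allowed; no verdict was reported.

- **Pressing:** I pushed the plate sideways with two finger tips until it met the fence. I then raised the sideways force in small steps to about 14–15.5 N at the wrist and held it for over a second. The plate was still about 118 mm short of the line at that point.
- **Sliding:** I backed off, turned the gripper 90°, and pushed the trailing edge along the fence in camera-checked stages. Then I withdrew, leaving the arm clear.
- **Line:** In the last check with the arm clear, the leading edge is on the line's centre to within 0.1 mm by the scene camera. The top camera puts it about 0.6 mm short. They disagree by roughly 0.6 mm, and both are well inside 2.5 mm.
- **Flushness:** The long edge is parallel to the fence to about 0.2 mm over its length, with no visible gap. I measured the fence face itself only to within 1–2 mm.
- **Other things:** The magnet's detected position matches the start to within about 2 px. I did not re-measure the wrench and pliers, but the arm never came near them.
- **Side effect:** While pressing, the fingers also bore down on the plate with up to about 7.5 N. The force on the fence was therefore a little below the wrist reading, I estimate 10–14 N.

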